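# Sort the swapped seasoning shakers back onto their colour trays

### The job

The four seasoning shakers were put back wrongly: each stands in a tray of another colour. Move them so that every shaker stands upright in the tray of its own lid's colour, using the empty black tray as the stopover to free a place; it must be empty again at the end. Keep the shakers upright, set them down into the trays rather than dropping them, and never stand one on the bare bench.

Things in the scene. Friction and masses are not known exactly. Their poses are not given: they have to be found in the camera images.
- shaker_red_center (a point): Seasoning shaker with a red lid: an upright plain cylinder, 52 mm across and 68 mm tall, 0.14 to 0.28 kg, stainless body with a red band near its foot and a red lid over its top 24 mm. Loose. The point is its centre, half-way up (34 mm above its underside); z points up along its axis.
- shaker_green_center (a point): Seasoning shaker with a green lid: an upright plain cylinder, 52 mm across and 68 mm tall, 0.14 to 0.28 kg, stainless body with a green band near its foot and a green lid over its top 24 mm. Loose. The point is its centre, half-way up (34 mm above its underside); z points up along its axis.
- shaker_yellow_center (a point): Seasoning shaker with a yellow lid: an upright plain cylinder, 52 mm across and 68 mm tall, 0.14 to 0.28 kg, stainless body with a yellow band near its foot and a yellow lid over its top 24 mm. Loose. The point is its centre, half-way up (34 mm above its underside); z points up along its axis.
- shaker_blue_center (a point): Seasoning shaker with a blue lid: an upright plain cylinder, 52 mm across and 68 mm tall, 0.14 to 0.28 kg, stainless body with a blue band near its foot and a blue lid over its top 24 mm. Loose. The point is its centre, half-way up (34 mm above its underside); z points up along its axis.
- tray_red_seat (a point): Round shallow tray, red, 90 mm across outside and 80 mm inside, rim 14 mm above the bench, inner floor 8 mm above the bench; fixed to the bench, holds one shaker. The point is the middle of its inner floor; z points up.
- tray_green_seat (a point): Round shallow tray, green, 90 mm across outside and 80 mm inside, rim 14 mm above the bench, inner floor 8 mm above the bench; fixed to the bench, holds one shaker. The point is the middle of its inner floor; z points up.
- tray_yellow_seat (a point): Round shallow tray, yellow, 90 mm across outside and 80 mm inside, rim 14 mm above the bench, inner floor 8 mm above the bench; fixed to the bench, holds one shaker. The point is the middle of its inner floor; z points up.
- tray_blue_seat (a point): Round shallow tray, blue, 90 mm across outside and 80 mm inside, rim 14 mm above the bench, inner floor 8 mm above the bench; fixed to the bench, holds one shaker. The point is the middle of its inner floor; z points up.
- tray_black_seat (a point): Round shallow tray, plain black: the spare one, empty at the start, 90 mm across outside and 80 mm inside, rim 14 mm above the bench, inner floor 8 mm above the bench; fixed to the bench, holds one shaker. The point is the middle of its inner floor; z points up.
Not all that is in view belongs to the job. There is more than one size of the part that bears shaker_blue_center; the job needs the smaller. There is more than one size of the part that bears tray_green_seat; the job needs the larger.

How it is judged:
By the outcome, as a careful person would: the job done as asked, in the order asked, and still so for the second after the job is handed in, with the robot touching nothing.
It also fails if it takes over 141 s, if anything falls off the work surface, if the arm or the gripper's body presses on something with over 40 N, if the wrist force passes 120 N, or if a joint passes its speed limit or range.

### The arm

A 6-joint arm with a two-finger parallel gripper is mounted at the origin on the work surface. World frame = base frame: x ahead of the robot, y to its left, z up, the work surface at z = 0. Lengths are in m, angles in rad, forces in N, time in s.
With the tool pointing down it reaches from about 0.275 to 1 m from the base axis. Payload 8.4 kg.
Tool frame: the origin (TCP) lies midway between the tips of the shut fingers; the grasp point (between the pads) lies 19 mm behind it; z points along the fingers, x is the direction in which the jaws open and shut, and the axes are right-handed (so a half turn about z gives the same grasp; the last joint's range is limited). The gripper opens to 85 mm and grips with 20 to 120 N. Pads are 22 mm wide; open, the fingers measure 114 mm over their backs; the gripper's body (76 mm by 85 mm) begins 54 mm behind the grasp point. The pads swing forward as they close: fully open they stand 13 mm farther back than shut.
Start: joints at [1.238, 0.353, 1.633, -0, 1.155, -0.002], TCP at [0.203, 0.591, 0.231] pointing down, gripper open.
Joint ranges: [-2.63, 2.63], [-0.92, 2.1], [0.06, 2.66], [-1.3, 4.44], [0, 2.69], [-3.02, 3.02]. Speed limits (rad/s): [2.22, 2.22, 2.79, 3.14, 3.14, 3.14].

### API

Orientations are given as [roll, pitch, yaw] about the fixed x, y, z axes, in that order (R = Rz(yaw) Ry(pitch) Rx(roll)).
In Python, from plant import bot gives the robot as it stands.
- The arm moves only by the tool carry_out, never from a script. Its argument "commands" is a list of rows, each an object of numbers: "x", "y", "z": the shift along the tool's x, y, z in m; "ax", "ay", "az": the turn, a rotation vector about the tool's x, y, z in degrees; "fingers": the finger opening in m, from 0 to 0.0854. In form: [{"x": .., "y": .., "z": .., "ax": .., "ay": .., "az": .., "fingers": ..}, ...]. A call has 1 to 12 rows; each row is the pose to reach, as a shift and turn from the pose measured when the call began, along the tool's axes at that moment; what a row does not reach only later rows make up. A row lasts 1/8 s, in which the tool goes at most 62.5 mm and 10.7 degrees, less where a joint would pass 70% of its speed; a pose out of reach is approached as far as the arm can. A call with a gripper value outside its range is refused whole. The fingers move at their own pace and stop on an object; "grip_force" is the grip in N (left out, the last holds). Time passes only in rows, so rows that repeat a pose let the fingers close. It gives the time, the measured TCP pose, the force and the opening at its end, in the units of the state.
- bot.read_state(): the state, without advancing time (a new reading comes with each control period).
- bot.grab_frame(name): name is "scene" or "top"; returns (picture, depth): 384x512x3 uint8, blue, green, red; 384x512 float32, m along the optical axis (not along the pixel's ray), 0 where there is no reading.
- bot.get_calibration(name): a dict with "vfov" (degrees; the focal length in pixels is half the picture's height over the tangent of half this angle, whatever the lens; pixels are square), "cx", "cy" (the principal point, pixels), "R" (3x3) and "t" (3): a world point X has camera coordinates R X + t. Camera axes: x right, y down, z forward; pixel columns grow to the right and rows downward; lengths in m; the calibration is good to about 2 mm. A picture is of the moment at which its call begins. get_calibration takes no time and is no camera call.
- bot.job_done(): hands the job in, once; it reports no verdict.
The state is a dict: "t": time; "qpos": joint angles; "qvel": joint speeds; "joint_efforts": joint torques, N m; "tcp_pos": TCP position; "eef_rot": TCP orientation; "force": force on the tool from outside, world axes, zero at the start; "moment": the same for the moment, N m; "width": finger opening in m.
Only numpy, scipy, OpenCV 4.12 (cv2) and the standard library are available. Lean on these libraries where they do the work, as an engineer would, in place of code of your own. Each camera call takes 0.05 s, during which the arm holds its last target. There are 200 camera calls.

## Working session

There is one attempt and no reset: what is moved stays moved. The work goes in short steps, Python scripts to look and compute and a tool call to move; the robot and the scene stay as the last step left them, time stands still between calls to the robot, and variables do not carry over. Pictures are saved under pics/ and viewed, about 12 in all and at most 16, crops included, and the job is handed in when it is done.

Besides the shell and the picture viewer there is one more tool, called as name(argument=value, ...) on one line, values as JSON. carry_out: Moves the arm, as the interface text tells. Its arguments: {"type":"object","properties":{"commands":{"type":"array"},"grip_force":{"type":"number"}},"required":["commands"]}

```bash
mkdir -p pics; ls
python3 - <<'E'
from plant import bot
import cv2,numpy as np
s=bot.read_state();print({k:np.round(v,3) for k,v in s.items()})
for n in("scene","top"):
    p,d=bot.grab_frame(n);cv2.imwrite(f"pics/{n}0.png",p);np.save(f"pics/{n}0.npy",d)
    print(n,bot.get_calibration(n))
E
```

```text
pics
{'t': np.float64(0.0), 'qpos': array([ 1.238,  0.354,  1.634,  0.   ,  1.155, -0.002]), 'qvel': array([-0.001,  0.   ,  0.002,  0.001, -0.003, -0.   ]), 'joint_efforts': array([ 1.0000e-03, -6.0525e+01, -3.4208e+01,  0.0000e+00,  9.0000e-03,
        0.0000e+00]), 'tcp_pos': array([0.203, 0.591, 0.231]), 'eef_rot': array([-3.142e+00,  1.000e-03,  1.240e+00]), 'force': array([ 0.363, -0.375,  0.046]), 'moment': array([ 0.   ,  0.001, -0.007]), 'width': np.float64(0.085)}
scene {'vfov': 46.082286108252106, 'cx': 254.53876864808507, 'cy': 188.8767933233948, 'R': array([[ 0.38837693,  0.92149907,  0.00168114],
       [ 0.79878271, -0.33574588, -0.49922027],
       [-0.45946658,  0.19522851, -0.86647348]]), 't': array([-0.20929807, -0.37302631,  1.38796421])}
top {'vfov': 56.34432023467217, 'cx': 258.951826720996, 'cy': 193.34789115519058, 'R': array([[-0.07045002, -0.99751365, -0.00182118],
       [-0.97679156,  0.0693565 , -0.20265222],
       [ 0.20227467, -0.01249794, -0.97924908]]), 't': array([0.02623672, 0.49619569, 0.85946522])}
```

View pics/top0.png

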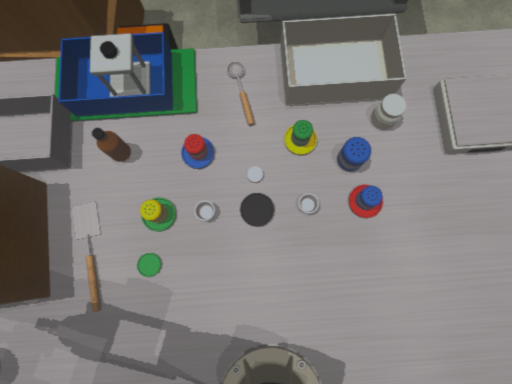

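View pics/scene0.png

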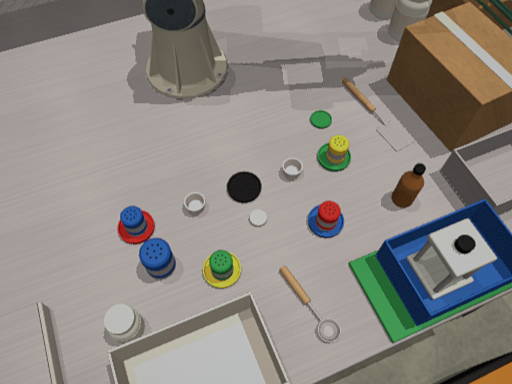

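Top view (512x384):
- The red shaker (197,148) stands in the blue tray and the green one (302,132) in the yellow tray.
- The yellow shaker (153,211) stands in the large green tray, and a small blue one (370,198) in the red tray.
- The black tray is at (257,210).

Possible confusions:
- **Blue shaker:** (370,198) is the small one and (355,152) the big decoy. I choose the small one.
- **Green tray:** (158,214) is the large one, (149,265) a small disc. I choose the large one. The green sheet at (125,85) is not a tray.

The arm is not drawn in the images, only its shadow. I'll measure now.

```bash
cat > h.py <<'E'
import cv2,numpy as np
from plant import bot
HUE={'red':[(0,8),(172,180)],'green':[(50,80)],'yellow':[(22,35)],'blue':[(105,128)]}
def world(n,d):
    c=bot.get_calibration(n);f=192/np.tan(np.radians(c['vfov']/2))
    v,u=np.mgrid[:384,:512]
    P=np.stack([(u-c['cx'])*d/f,(v-c['cy'])*d/f,d],-1)
    return (P-c['t'])@c['R']
def mask(p,col):
    h=cv2.cvtColor(p,cv2.COLOR_BGR2HSV);m=np.zeros(p.shape[:2],bool)
    if col=='black': return (h[...,2]<60)
    for a,b in HUE[col]: m|=(h[...,0]>=a)&(h[...,0]<=b)
    return m&(h[...,1]>130)&(h[...,2]>60)
def blobs(n,p,d,col,zlo,zhi,minn=40):
    W=world(n,d);m=mask(p,col)&(d>0)&(W[...,2]>zlo)&(W[...,2]<zhi)
    k,L,S,C=cv2.connectedComponentsWithStats(cv2.morphologyEx(m.astype(np.uint8),cv2.MORPH_CLOSE,np.ones((3,3))))
    out=[]
    for i in range(1,k):
        q=W[(L==i)&m]
        if len(q)<minn: continue
        (x,y),r=cv2.minEnclosingCircle(q[:,:2].astype(np.float32))
        if r<.07: out.append((np.round([x,y,2*r,np.median(q[:,2])],4).tolist(),C[i].round().astype(int).tolist(),len(q)))
    return out
E
python3 - <<'E'
from h import *
for n in('top','scene'):
    p=cv2.imread(f'pics/{n}0.png');d=np.load(f'pics/{n}0.npy')
    for c in HUE:
        print(n,c,'LID',*blobs(n,p,d,c,.07,.12),sep='\n  ')
        print('  TRAY',*blobs(n,p,d,c,-.005,.018),sep='\n  ')
    print('  black',*blobs(n,p,d,'black',-.005,.02,200),sep='\n  ')
p=cv2.imread('pics/top0.png');cv2.imwrite('pics/crop1.png',cv2.resize(p[100:290,120:420],None,fx=2.6,fy=2.6,interpolation=cv2.INTER_CUBIC))
E
```

```text
top
  red
  LID
  ([0.6338, 0.1465, 0.0521, 0.076], [194, 143], 289)
  TRAY
  ([0.4645, -0.2869, 0.0887, 0.0099], [362, 204], 383)
top
  green
  LID
  ([0.6514, -0.1314, 0.0484, 0.0767], [302, 129], 252)
  TRAY
  ([0.884, 0.539, 0.1254, 0.0117], [57, 77], 117)
  ([0.4687, 0.258, 0.0855, 0.0094], [161, 218], 231)
  ([0.3406, 0.2853, 0.0589, 0.0059], [149, 264], 380)
top
  yellow
  LID
  ([0.4708, 0.2608, 0.0502, 0.076], [150, 209], 332)
  TRAY
  ([0.6484, -0.1338, 0.0917, 0.0096], [300, 143], 388)
top
  blue
  LID
  ([0.5833, -0.259, 0.0689, 0.0919], [357, 150], 542)
  ([0.4667, -0.284, 0.0501, 0.0767], [371, 196], 313)
  TRAY
  ([0.8736, 0.2716, 0.1358, 0.0168], [155, 71], 274)
  ([0.6297, 0.1495, 0.0864, 0.0093], [198, 157], 322)
  black
  ([0.4637, -0.0006, 0.0839, 0.009], [257, 209], 438)
scene
  red
  LID
  ([0.6385, 0.1482, 0.0508, 0.0761], [329, 210], 327)
  TRAY
  ([0.4671, -0.2868, 0.0892, 0.0096], [137, 231], 453)
scene
  green
  LID
  ([0.6562, -0.1314, 0.0502, 0.0761], [220, 261], 369)
  TRAY
  ([0.3434, 0.2874, 0.0644, 0.0063], [321, 119], 274)
  ([0.4732, 0.258, 0.0889, 0.0095], [331, 160], 324)
scene
  yellow
  LID
  ([0.4743, 0.2617, 0.0509, 0.0762], [339, 143], 250)
  TRAY
  ([0.6526, -0.1314, 0.0886, 0.0095], [222, 274], 508)
scene
  blue
  LID
  ([0.4714, -0.2839, 0.0498, 0.0761], [131, 216], 325)
  ([0.5879, -0.2591, 0.068, 0.0907], [155, 254], 762)
  TRAY
  ([0.6343, 0.1501, 0.0884, 0.0096], [324, 225], 396)
  black
  ([0.4656, 0.0002, 0.0892, 0.009], [244, 187], 818)
```

View pics/crop1.png

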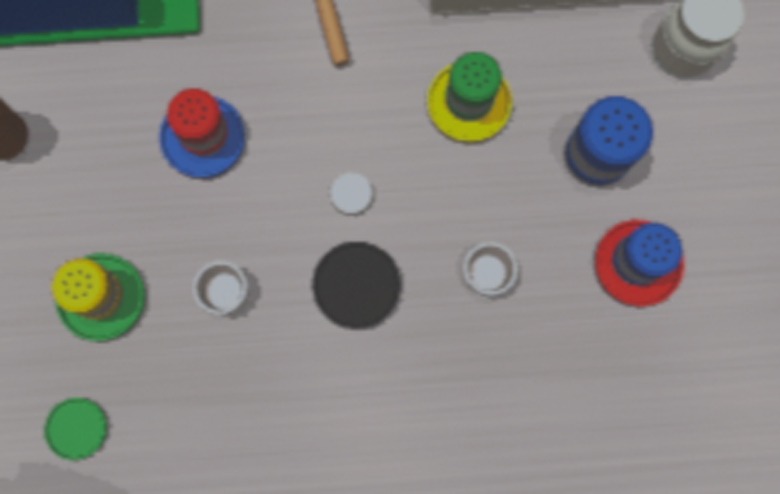

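The crop confirms the choices. The small blue shaker (lid 50 mm across, 76 mm high) is at crop (655,250), and the decoy is 69 mm across and 91 mm high. The large green tray is 88 mm across at crop (100,297), and the decoy disc about 60 mm.

There are two swaps, red with blue and yellow with green. First I go above the red shaker with yaw at 90°, so the jaws lie along y.

carry_out(commands=[{"x": -0.279, "y": 0.554, "z": 0.03, "az": -19, "fingers": 0.085}, {"x": -0.279, "y": 0.554, "z": 0.03, "az": -19, "fingers": 0.085}, {"x": -0.279, "y": 0.554, "z": 0.03, "az": -19, "fingers": 0.085}, {"x": -0.279, "y": 0.554, "z": 0.03, "az": -19, "fingers": 0.085}, {"x": -0.279, "y": 0.554, "z": 0.03, "az": -19, "fingers": 0.085}, {"x": -0.279, "y": 0.554, "z": 0.03, "az": -19, "fingers": 0.085}, {"x": -0.279, "y": 0.554, "z": 0.03, "az": -19, "fingers": 0.085}, {"x": -0.279, "y": 0.554, "z": 0.03, "az": -19, "fingers": 0.085}, {"x": -0.279, "y": 0.554, "z": 0.03, "az": -19, "fingers": 0.085}, {"x": -0.279, "y": 0.554, "z": 0.03, "az": -19, "fingers": 0.085}, {"x": -0.279, "y": 0.554, "z": 0.03, "az": -19, "fingers": 0.085}, {"x": -0.279, "y": 0.554, "z": 0.03, "az": -19, "fingers": 0.085}], grip_force=40)

```text
validation failed for argument at $.co...
```

carry_out(commands=[{"x": -0.279, "y": 0.554, "z": 0.03, "ax": 0, "ay": 0, "az": -19, "fingers": 0.085}, {"x": -0.279, "y": 0.554, "z": 0.03, "ax": 0, "ay": 0, "az": -19, "fingers": 0.085}, {"x": -0.279, "y": 0.554, "z": 0.03, "ax": 0, "ay": 0, "az": -19, "fingers": 0.085}, {"x": -0.279, "y": 0.554, "z": 0.03, "ax": 0, "ay": 0, "az": -19, "fingers": 0.085}], grip_force=40)

```text
t: 0.6
tcp_pos: [0.3775, 0.4117, 0.2189]
eef_rot: [-3.141, 0.001, 1.572]
force: [0.4, 0.5, -0.1]
width: 0.085
```

carry_out(commands=[{"x": -0.265, "y": 0.2585, "z": 0.06, "ax": 0, "ay": 0, "az": 0, "fingers": 0.085}, {"x": -0.265, "y": 0.2585, "z": 0.06, "ax": 0, "ay": 0, "az": 0, "fingers": 0.085}, {"x": -0.265, "y": 0.2585, "z": 0.06, "ax": 0, "ay": 0, "az": 0, "fingers": 0.085}, {"x": -0.265, "y": 0.2585, "z": 0.06, "ax": 0, "ay": 0, "az": 0, "fingers": 0.085}, {"x": -0.265, "y": 0.2585, "z": 0.06, "ax": 0, "ay": 0, "az": 0, "fingers": 0.085}, {"x": -0.265, "y": 0.2585, "z": 0.06, "ax": 0, "ay": 0, "az": 0, "fingers": 0.085}, {"x": -0.265, "y": 0.2585, "z": 0.06, "ax": 0, "ay": 0, "az": 0, "fingers": 0.085}, {"x": -0.265, "y": 0.2585, "z": 0.06, "ax": 0, "ay": 0, "az": 0, "fingers": 0.085}, {"x": -0.265, "y": 0.2585, "z": 0.06, "ax": 0, "ay": 0, "az": 0, "fingers": 0.085}])

```text
t: 1.72
tcp_pos: [0.6355, 0.1479, 0.1592]
eef_rot: [-3.141, 0.001, 1.573]
force: [0.3, 0.6, -0.0]
width: 0.0849
```

Run:
```python
from h import *
p,d=bot.grab_frame('scene');q,e=bot.grab_frame('top')
cv2.imwrite('pics/a.png',np.hstack([p[90:300,90:460],q[90:300,100:470]]))
print(bot.read_state()['tcp_pos'],bot.read_state()['qpos'].round(2))
```

```text
[0.63560853 0.14804943 0.15943242] [ 0.23  0.47  1.63 -0.    1.04 -1.35]
```

View pics/a.png

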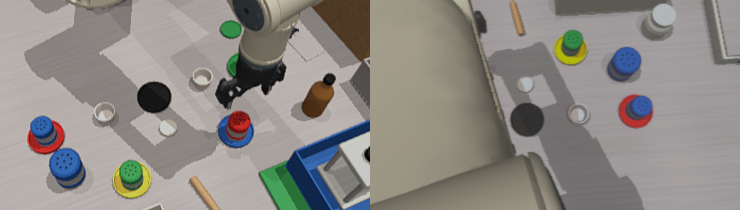

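The arm now covers part of the scene view (composite left). The gripper is at about (245,95), straddling the line above the red shaker at (237,128), and the projected TCP falls at (244,101), so they agree. I descend and close.

carry_out(commands=[{"x": -0.001, "y": 0, "z": 0.04, "ax": 0, "ay": 0, "az": 0, "fingers": 0.085}, {"x": -0.001, "y": 0, "z": 0.08, "ax": 0, "ay": 0, "az": 0, "fingers": 0.085}, {"x": -0.001, "y": 0, "z": 0.11, "ax": 0, "ay": 0, "az": 0, "fingers": 0.085}, {"x": -0.001, "y": 0, "z": 0.132, "ax": 0, "ay": 0, "az": 0, "fingers": 0.085}, {"x": -0.001, "y": 0, "z": 0.132, "ax": 0, "ay": 0, "az": 0, "fingers": 0.085}, {"x": -0.001, "y": 0, "z": 0.132, "ax": 0, "ay": 0, "az": 0, "fingers": 0.045}, {"x": -0.001, "y": 0, "z": 0.132, "ax": 0, "ay": 0, "az": 0, "fingers": 0.045}, {"x": -0.001, "y": 0, "z": 0.132, "ax": 0, "ay": 0, "az": 0, "fingers": 0.045}, {"x": -0.001, "y": 0, "z": 0.132, "ax": 0, "ay": 0, "az": 0, "fingers": 0.045}, {"x": -0.001, "y": 0, "z": 0.132, "ax": 0, "ay": 0, "az": 0, "fingers": 0.045}], grip_force=40)

```text
t: 3.08
tcp_pos: [0.6368, 0.1475, 0.0293]
eef_rot: [3.139, 0.0, 1.573]
force: [-0.2, 2.8, 7.1]
width: 0.0515
```

carry_out(commands=[{"x": 0, "y": 0, "z": -0.02, "ax": 0, "ay": 0, "az": 0, "fingers": 0.045}, {"x": 0, "y": 0, "z": -0.06, "ax": 0, "ay": 0, "az": 0, "fingers": 0.045}, {"x": 0, "y": 0, "z": -0.1, "ax": 0, "ay": 0, "az": 0, "fingers": 0.045}, {"x": -0.02, "y": -0.023, "z": -0.12, "ax": 0, "ay": 0, "az": 0, "fingers": 0.045}, {"x": -0.05, "y": -0.058, "z": -0.12, "ax": 0, "ay": 0, "az": 0, "fingers": 0.045}, {"x": -0.08, "y": -0.093, "z": -0.12, "ax": 0, "ay": 0, "az": 0, "fingers": 0.045}, {"x": -0.11, "y": -0.128, "z": -0.12, "ax": 0, "ay": 0, "az": 0, "fingers": 0.045}, {"x": -0.135, "y": -0.157, "z": -0.12, "ax": 0, "ay": 0, "az": 0, "fingers": 0.045}, {"x": -0.1475, "y": -0.172, "z": -0.12, "ax": 0, "ay": 0, "az": 0, "fingers": 0.045}, {"x": -0.1475, "y": -0.172, "z": -0.12, "ax": 0, "ay": 0, "az": 0, "fingers": 0.045}, {"x": -0.1475, "y": -0.172, "z": -0.12, "ax": 0, "ay": 0, "az": 0, "fingers": 0.045}])

```text
t: 4.45
tcp_pos: [0.4663, -0.0001, 0.1495]
eef_rot: [3.137, -0.0, 1.573]
force: [-0.1, -0.5, -2.4]
width: 0.051
```

Run:
```python
from h import *
p,d=bot.grab_frame('scene')
cv2.imwrite('pics/b.png',cv2.resize(p[60:300,90:400],None,fx=2,fy=2))
print(bot.read_state()['tcp_pos'],bot.read_state()['force'].round(1),blobs('scene',p,d,'red',.1,.25))
```

```text
[4.66263225e-01 3.22855707e-05 1.49306980e-01] [ 0.8  0.3 -3.2] [([0.469, -0.0014, 0.0544, 0.195], [244, 150], 328), ([0.4766, -0.0029, 0.0469, 0.1439], [244, 165], 53)]
```

View pics/b.png

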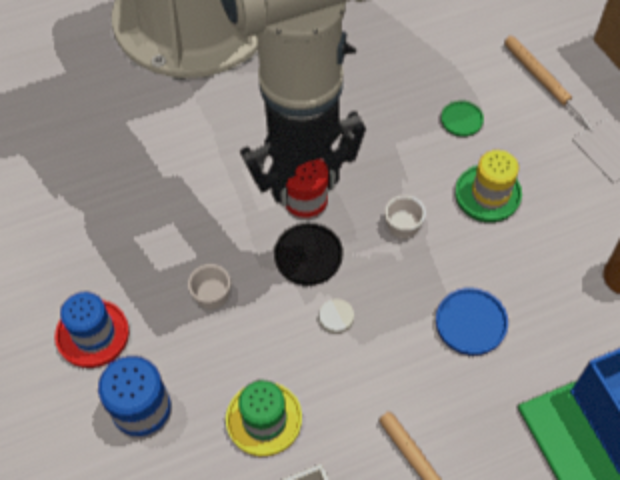

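The red shaker is held upright above the black tray (view (307,190) over (308,253)). I set it down, open and lift.

carry_out(commands=[{"x": 0, "y": -0.001, "z": 0.03, "ax": 0, "ay": 0, "az": 0, "fingers": 0.045}, {"x": 0, "y": -0.001, "z": 0.065, "ax": 0, "ay": 0, "az": 0, "fingers": 0.045}, {"x": 0, "y": -0.001, "z": 0.095, "ax": 0, "ay": 0, "az": 0, "fingers": 0.045}, {"x": 0, "y": -0.001, "z": 0.11, "ax": 0, "ay": 0, "az": 0, "fingers": 0.045}, {"x": 0, "y": -0.001, "z": 0.116, "ax": 0, "ay": 0, "az": 0, "fingers": 0.045}, {"x": 0, "y": -0.001, "z": 0.12, "ax": 0, "ay": 0, "az": 0, "fingers": 0.045}, {"x": 0, "y": -0.001, "z": 0.12, "ax": 0, "ay": 0, "az": 0, "fingers": 0.045}])

```text
t: 5.38
tcp_pos: [0.4663, 0.0001, 0.0298]
eef_rot: [3.137, -0.0, 1.574]
force: [-0.0, 0.1, -2.8]
width: 0.051
```

carry_out(commands=[{"x": 0, "y": 0, "z": 0.001, "ax": 0, "ay": 0, "az": 0, "fingers": 0.045}, {"x": 0, "y": 0, "z": 0.002, "ax": 0, "ay": 0, "az": 0, "fingers": 0.045}, {"x": 0, "y": 0, "z": 0.002, "ax": 0, "ay": 0, "az": 0, "fingers": 0.045}])

```text
t: 5.75
tcp_pos: [0.4671, 0.0001, 0.0292]
eef_rot: [3.135, -0.0, 1.574]
force: [-3.6, 1.2, 15.5]
width: 0.0514
```

carry_out(commands=[{"x": 0, "y": 0, "z": 0, "ax": 0, "ay": 0, "az": 0, "fingers": 0.07}, {"x": 0, "y": 0, "z": 0, "ax": 0, "ay": 0, "az": 0, "fingers": 0.085}, {"x": 0, "y": 0, "z": 0, "ax": 0, "ay": 0, "az": 0, "fingers": 0.085}, {"x": 0, "y": 0, "z": -0.03, "ax": 0, "ay": 0, "az": 0, "fingers": 0.085}, {"x": 0, "y": 0, "z": -0.08, "ax": 0.4, "ay": 0, "az": 0, "fingers": 0.085}, {"x": 0, "y": 0, "z": -0.12, "ax": 0.4, "ay": 0, "az": 0, "fingers": 0.085}, {"x": -0.05, "y": 0.002, "z": -0.12, "ax": 0.4, "ay": 0, "az": 0, "fingers": 0.085}, {"x": -0.11, "y": 0.002, "z": -0.12, "ax": 0.4, "ay": 0, "az": 0, "fingers": 0.085}, {"x": -0.17, "y": 0.002, "z": -0.12, "ax": 0.4, "ay": 0, "az": 0, "fingers": 0.085}, {"x": -0.23, "y": 0.002, "z": -0.12, "ax": 0.4, "ay": 0, "az": 0, "fingers": 0.085}, {"x": -0.284, "y": 0.002, "z": -0.12, "ax": 0.4, "ay": 0, "az": 0, "fingers": 0.085}, {"x": -0.284, "y": 0.002, "z": -0.12, "ax": 0.4, "ay": 0, "az": 0, "fingers": 0.085}])

```text
t: 7.25
tcp_pos: [0.469, -0.2874, 0.149]
eef_rot: [3.141, 0.001, 1.57]
force: [0.2, 0.5, -0.6]
width: 0.0846
```

Run:
```python
from h import *
for n in('top','scene'):
    p,d=bot.grab_frame(n)
    print(n,blobs(n,p,d,'red',.06,.1),blobs(n,p,d,'blue',.06,.1))
cv2.imwrite('pics/c.png',cv2.resize(p[60:300,90:400],None,fx=2,fy=2))
print(bot.read_state()['tcp_pos'],bot.read_state()['eef_rot'])
```

```text
top [([0.4653, -0.0005, 0.0523, 0.0764], [257, 205], 340)] [([0.5821, -0.2587, 0.0688, 0.092], [357, 150], 545), ([0.4644, -0.2863, 0.0497, 0.0771], [372, 197], 218)]
scene [([0.4691, -0.0013, 0.0508, 0.0756], [243, 176], 326)] [([0.4715, -0.2841, 0.0501, 0.0756], [131, 217], 360), ([0.5871, -0.259, 0.0681, 0.0907], [155, 254], 803)]
[ 0.46851373 -0.28402469  0.14872305] [-3.14030565e+00 -8.90280571e-04  1.57210560e+00]
```

View pics/c.png

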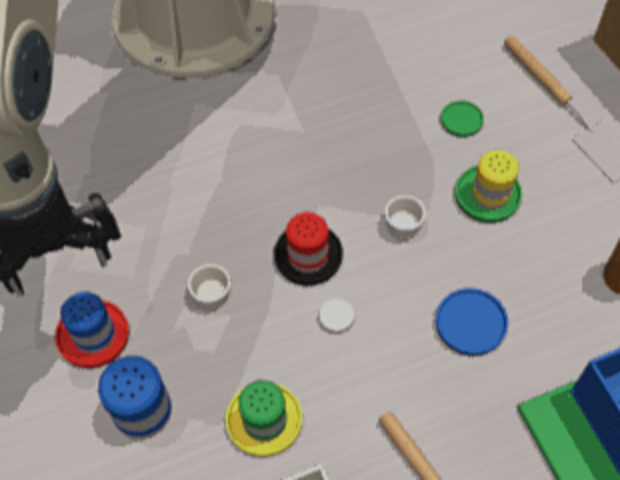

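The red shaker stands in the black tray (view (307,245)), and the gripper is over the small blue one (85,320). I descend, close and lift.

carry_out(commands=[{"x": 0, "y": 0, "z": 0.04, "ax": 0, "ay": 0, "az": 0, "fingers": 0.085}, {"x": 0, "y": 0, "z": 0.08, "ax": 0, "ay": 0, "az": 0, "fingers": 0.085}, {"x": 0, "y": 0, "z": 0.11, "ax": 0, "ay": 0, "az": 0, "fingers": 0.085}, {"x": 0, "y": 0, "z": 0.12, "ax": 0, "ay": 0, "az": 0, "fingers": 0.085}, {"x": 0, "y": 0, "z": 0.12, "ax": 0, "ay": 0, "az": 0, "fingers": 0.045}, {"x": 0, "y": 0, "z": 0.12, "ax": 0, "ay": 0, "az": 0, "fingers": 0.045}, {"x": 0, "y": 0, "z": 0.12, "ax": 0, "ay": 0, "az": 0, "fingers": 0.045}, {"x": 0, "y": 0, "z": 0.12, "ax": 0, "ay": 0, "az": 0, "fingers": 0.045}, {"x": 0, "y": 0, "z": 0.12, "ax": 0, "ay": 0, "az": 0, "fingers": 0.045}, {"x": 0, "y": 0, "z": 0.12, "ax": 0, "ay": 0, "az": 0, "fingers": 0.045}])

```text
t: 8.6
tcp_pos: [0.4693, -0.2843, 0.0301]
eef_rot: [3.141, 0.0, 1.572]
force: [0.2, 2.6, 7.1]
width: 0.0512
```

carry_out(commands=[{"x": 0, "y": 0, "z": -0.02, "ax": 0, "ay": 0, "az": 0, "fingers": 0.045}, {"x": 0, "y": 0, "z": -0.065, "ax": 0, "ay": 0, "az": 0, "fingers": 0.045}, {"x": 0, "y": 0, "z": -0.11, "ax": 0, "ay": 0, "az": 0, "fingers": 0.045}, {"x": 0.03, "y": 0.011, "z": -0.12, "ax": 0, "ay": 0, "az": 0, "fingers": 0.045}, {"x": 0.085, "y": 0.032, "z": -0.12, "ax": 0, "ay": 0, "az": 0, "fingers": 0.045}, {"x": 0.14, "y": 0.053, "z": -0.12, "ax": 0, "ay": 0, "az": 0, "fingers": 0.045}, {"x": 0.195, "y": 0.073, "z": -0.12, "ax": 0, "ay": 0, "az": 0, "fingers": 0.045}, {"x": 0.25, "y": 0.094, "z": -0.12, "ax": 0, "ay": 0, "az": 0, "fingers": 0.045}, {"x": 0.305, "y": 0.115, "z": -0.12, "ax": 0, "ay": 0, "az": 0, "fingers": 0.045}, {"x": 0.36, "y": 0.135, "z": -0.12, "ax": 0, "ay": 0, "az": 0, "fingers": 0.045}, {"x": 0.41, "y": 0.154, "z": -0.12, "ax": 0, "ay": 0, "az": 0, "fingers": 0.045}, {"x": 0.434, "y": 0.163, "z": -0.12, "ax": 0, "ay": 0, "az": 0, "fingers": 0.045}])

```text
t: 10.1
tcp_pos: [0.6322, 0.1526, 0.1505]
eef_rot: [3.14, -0.0, 1.574]
force: [0.3, 0.1, -2.2]
width: 0.0513
```

carry_out(commands=[{"x": 0, "y": 0, "z": 0, "ax": 0, "ay": 0, "az": 0, "fingers": 0.045}, {"x": 0, "y": 0, "z": 0, "ax": 0, "ay": 0, "az": 0, "fingers": 0.045}])

```text
t: 10.35
tcp_pos: [0.6316, 0.1516, 0.1504]
eef_rot: [3.141, 0.0, 1.574]
force: [0.1, 0.6, -2.0]
width: 0.051
```

Run:
```python
from h import *
n='scene';p,d=bot.grab_frame(n)
print(n,blobs(n,p,d,'blue',.1,.25),blobs(n,p,d,'blue',-.005,.018))
s=bot.read_state();print(s['tcp_pos'],s['eef_rot'],s['force'])
```

```text
scene [([0.6381, 0.1517, 0.0513, 0.1951], [340, 187], 258)] [([0.634, 0.1505, 0.088, 0.0091], [325, 221], 900)]
[0.6316742  0.15122892 0.15044174] [3.14083909e+00 1.76396869e-04 1.57303913e+00] [-0.173532   -0.90151754 -1.97363718]
```

carry_out(commands=[{"x": -0.001, "y": -0.003, "z": 0.03, "ax": 0, "ay": 0, "az": 0, "fingers": 0.045}, {"x": -0.001, "y": -0.003, "z": 0.07, "ax": 0, "ay": 0, "az": 0, "fingers": 0.045}, {"x": -0.001, "y": -0.003, "z": 0.1, "ax": 0, "ay": 0, "az": 0, "fingers": 0.045}, {"x": -0.001, "y": -0.003, "z": 0.113, "ax": 0, "ay": 0, "az": 0, "fingers": 0.045}, {"x": -0.001, "y": -0.003, "z": 0.119, "ax": 0, "ay": 0, "az": 0, "fingers": 0.045}, {"x": -0.001, "y": -0.003, "z": 0.1205, "ax": 0, "ay": 0, "az": 0, "fingers": 0.045}, {"x": -0.001, "y": -0.003, "z": 0.121, "ax": 0, "ay": 0, "az": 0, "fingers": 0.045}, {"x": -0.001, "y": -0.003, "z": 0.121, "ax": 0, "ay": 0, "az": 0, "fingers": 0.045}])

```text
t: 11.4
tcp_pos: [0.6293, 0.1504, 0.0303]
eef_rot: [3.14, -0.0, 1.573]
force: [-0.1, 0.3, -2.2]
width: 0.0509
```

carry_out(commands=[{"x": 0, "y": 0, "z": 0.001, "ax": 0, "ay": 0, "az": 0, "fingers": 0.045}, {"x": 0, "y": 0, "z": 0.002, "ax": 0, "ay": 0, "az": 0, "fingers": 0.045}, {"x": 0, "y": 0, "z": 0.002, "ax": 0, "ay": 0, "az": 0, "fingers": 0.045}])

```text
t: 11.78
tcp_pos: [0.6294, 0.1504, 0.0301]
eef_rot: [3.139, -0.0, 1.573]
force: [-5.4, -1.6, 14.6]
width: 0.0514
```

Contact. I release, lift and go above the red shaker in the black tray.

carry_out(commands=[{"x": 0, "y": 0, "z": 0, "ax": 0, "ay": 0, "az": 0, "fingers": 0.07}, {"x": 0, "y": 0, "z": 0, "ax": 0, "ay": 0, "az": 0, "fingers": 0.085}, {"x": 0, "y": 0, "z": 0, "ax": 0, "ay": 0, "az": 0, "fingers": 0.085}, {"x": 0, "y": 0, "z": -0.03, "ax": 0, "ay": 0, "az": 0, "fingers": 0.085}, {"x": 0, "y": 0, "z": -0.08, "ax": 0.1, "ay": 0, "az": -0.1, "fingers": 0.085}, {"x": 0, "y": 0, "z": -0.12, "ax": 0.1, "ay": 0, "az": 0, "fingers": 0.085}, {"x": -0.038, "y": -0.041, "z": -0.12, "ax": 0.1, "ay": 0, "az": 0, "fingers": 0.085}, {"x": -0.076, "y": -0.081, "z": -0.12, "ax": 0.1, "ay": 0, "az": 0, "fingers": 0.085}, {"x": -0.113, "y": -0.121, "z": -0.12, "ax": 0.1, "ay": 0, "az": 0, "fingers": 0.085}, {"x": -0.151, "y": -0.162, "z": -0.12, "ax": 0.1, "ay": 0, "az": 0, "fingers": 0.085}, {"x": -0.151, "y": -0.162, "z": -0.12, "ax": 0.1, "ay": 0, "az": 0, "fingers": 0.085}, {"x": -0.151, "y": -0.162, "z": -0.12, "ax": 0.1, "ay": 0, "az": 0, "fingers": 0.085}])

```text
t: 13.28
tcp_pos: [0.4682, -0.0011, 0.1501]
eef_rot: [3.14, -0.0, 1.573]
force: [0.0, -0.3, -0.0]
width: 0.0847
```

Run:
```python
from h import *
for n in('top','scene'):
    p,d=bot.grab_frame(n)
    print(n,blobs(n,p,d,'red',.06,.1),blobs(n,p,d,'blue',.06,.1))
print(bot.read_state()['tcp_pos'],bot.read_state()['eef_rot'])
```

```text
top [] [([0.6277, 0.1509, 0.052, 0.0763], [192, 146], 243), ([0.5826, -0.2588, 0.068, 0.0919], [357, 150], 536)]
scene [([0.4691, -0.0014, 0.0512, 0.0757], [243, 176], 324)] [([0.6321, 0.1475, 0.0511, 0.0757], [328, 209], 353), ([0.5877, -0.2591, 0.0681, 0.0907], [155, 254], 797)]
[ 0.46857823 -0.00057931  0.14988635] [ 3.14008306e+00 -2.05946375e-04  1.57370125e+00]
```

carry_out(commands=[{"x": 0, "y": 0, "z": 0.04, "ax": 0, "ay": 0, "az": 0, "fingers": 0.085}, {"x": 0, "y": 0, "z": 0.08, "ax": 0, "ay": 0, "az": 0, "fingers": 0.085}, {"x": 0, "y": 0, "z": 0.11, "ax": 0, "ay": 0, "az": 0, "fingers": 0.085}, {"x": 0, "y": 0, "z": 0.121, "ax": 0, "ay": 0, "az": 0, "fingers": 0.085}, {"x": 0, "y": 0, "z": 0.121, "ax": 0, "ay": 0, "az": 0, "fingers": 0.045}, {"x": 0, "y": 0, "z": 0.121, "ax": 0, "ay": 0, "az": 0, "fingers": 0.045}, {"x": 0, "y": 0, "z": 0.121, "ax": 0, "ay": 0, "az": 0, "fingers": 0.045}, {"x": 0, "y": 0, "z": 0.121, "ax": 0, "ay": 0, "az": 0, "fingers": 0.045}, {"x": 0, "y": 0, "z": 0.121, "ax": 0, "ay": 0, "az": 0, "fingers": 0.045}, {"x": 0, "y": 0, "z": 0.121, "ax": 0, "ay": 0, "az": 0, "fingers": 0.045}])

```text
t: 14.62
tcp_pos: [0.4697, -0.0004, 0.03]
eef_rot: [3.138, -0.0, 1.574]
force: [-1.5, 1.5, 8.6]
width: 0.0509
```

carry_out(commands=[{"x": 0, "y": 0, "z": -0.02, "ax": 0, "ay": 0, "az": 0, "fingers": 0.045}, {"x": 0, "y": 0, "z": -0.065, "ax": 0, "ay": 0, "az": 0, "fingers": 0.045}, {"x": 0, "y": 0, "z": -0.11, "ax": 0, "ay": 0, "az": 0, "fingers": 0.045}, {"x": -0.03, "y": 0, "z": -0.12, "ax": 0.15, "ay": 0, "az": 0, "fingers": 0.045}, {"x": -0.075, "y": -0.001, "z": -0.12, "ax": 0.15, "ay": 0, "az": 0, "fingers": 0.045}, {"x": -0.125, "y": -0.001, "z": -0.12, "ax": 0.15, "ay": 0, "az": 0, "fingers": 0.045}, {"x": -0.175, "y": -0.002, "z": -0.12, "ax": 0.15, "ay": 0, "az": 0, "fingers": 0.045}, {"x": -0.225, "y": -0.003, "z": -0.12, "ax": 0.15, "ay": 0, "az": 0, "fingers": 0.045}, {"x": -0.265, "y": -0.003, "z": -0.12, "ax": 0.15, "ay": 0, "az": 0, "fingers": 0.045}, {"x": -0.286, "y": -0.003, "z": -0.12, "ax": 0.15, "ay": 0, "az": 0, "fingers": 0.045}, {"x": -0.286, "y": -0.003, "z": -0.12, "ax": 0.15, "ay": 0, "az": 0, "fingers": 0.045}, {"x": -0.286, "y": -0.003, "z": -0.12, "ax": 0.15, "ay": 0, "az": 0, "fingers": 0.045}])

```text
t: 16.12
tcp_pos: [0.4667, -0.2853, 0.1496]
eef_rot: [3.141, -0.001, 1.574]
force: [0.5, -0.6, -1.8]
width: 0.0515
```

Run:
```python
from h import *
n='scene';p,d=bot.grab_frame(n)
print(n,blobs(n,p,d,'red',.1,.25),blobs(n,p,d,'red',-.005,.018))
s=bot.read_state();print(s['tcp_pos'],s['eef_rot'],s['force'])
```

```text
scene [([0.4708, -0.2864, 0.0509, 0.1946], [118, 193], 373), ([0.4749, -0.2847, 0.0466, 0.1436], [126, 206], 68)] [([0.4679, -0.287, 0.09, 0.0089], [136, 226], 960)]
[ 0.46685538 -0.28521385  0.14971257] [ 3.14123521e+00 -1.03212887e-03  1.57448377e+00] [ 0.43811941  0.69488947 -2.56944999]
```

carry_out(commands=[{"x": -0.001, "y": -0.002, "z": 0.03, "ax": 0, "ay": 0, "az": 0, "fingers": 0.045}, {"x": -0.001, "y": -0.002, "z": 0.07, "ax": 0, "ay": 0, "az": 0, "fingers": 0.045}, {"x": -0.001, "y": -0.002, "z": 0.1, "ax": 0, "ay": 0, "az": 0, "fingers": 0.045}, {"x": -0.001, "y": -0.002, "z": 0.113, "ax": 0, "ay": 0, "az": 0, "fingers": 0.045}, {"x": -0.001, "y": -0.002, "z": 0.119, "ax": 0, "ay": 0, "az": 0, "fingers": 0.045}, {"x": -0.001, "y": -0.002, "z": 0.1205, "ax": 0, "ay": 0, "az": 0, "fingers": 0.045}, {"x": -0.001, "y": -0.002, "z": 0.1215, "ax": 0, "ay": 0, "az": 0, "fingers": 0.045}, {"x": -0.001, "y": -0.002, "z": 0.1215, "ax": 0, "ay": 0, "az": 0, "fingers": 0.045}])

```text
t: 17.18
tcp_pos: [0.4651, -0.2856, 0.03]
eef_rot: [3.141, -0.001, 1.574]
force: [-2.8, 6.5, 9.8]
width: 0.051
```

carry_out(commands=[{"x": 0, "y": 0, "z": 0, "ax": 0, "ay": 0, "az": 0, "fingers": 0.07}, {"x": 0, "y": 0, "z": 0, "ax": 0, "ay": 0, "az": 0, "fingers": 0.085}, {"x": 0, "y": 0, "z": 0, "ax": 0, "ay": 0, "az": 0, "fingers": 0.085}, {"x": 0, "y": 0, "z": -0.03, "ax": 0, "ay": 0, "az": 0, "fingers": 0.085}, {"x": 0, "y": 0, "z": -0.08, "ax": 0, "ay": 0, "az": 0, "fingers": 0.085}, {"x": 0, "y": 0, "z": -0.12, "ax": 0, "ay": 0, "az": 0, "fingers": 0.085}, {"x": 0.06, "y": 0.001, "z": -0.12, "ax": 0, "ay": 0, "az": 0, "fingers": 0.085}, {"x": 0.12, "y": 0.002, "z": -0.12, "ax": 0, "ay": 0, "az": 0, "fingers": 0.085}, {"x": 0.18, "y": 0.003, "z": -0.12, "ax": 0, "ay": 0, "az": 0, "fingers": 0.085}, {"x": 0.24, "y": 0.004, "z": -0.12, "ax": 0, "ay": 0, "az": 0, "fingers": 0.085}, {"x": 0.3, "y": 0.005, "z": -0.12, "ax": 0, "ay": 0, "az": 0, "fingers": 0.085}, {"x": 0.32, "y": 0.005, "z": -0.12, "ax": 0, "ay": 0, "az": 0, "fingers": 0.085}])

```text
t: 18.68
tcp_pos: [0.4688, 0.037, 0.1506]
eef_rot: [3.14, -0.002, 1.577]
force: [-0.2, -0.4, -0.3]
width: 0.0847
```

carry_out(commands=[{"x": 0.06, "y": 0.001, "z": 0, "ax": 0, "ay": 0, "az": 0.2, "fingers": 0.085}, {"x": 0.12, "y": 0.002, "z": 0, "ax": 0, "ay": 0, "az": 0.2, "fingers": 0.085}, {"x": 0.18, "y": 0.003, "z": 0, "ax": 0, "ay": 0, "az": 0.2, "fingers": 0.085}, {"x": 0.226, "y": 0.003, "z": 0, "ax": 0, "ay": 0, "az": 0.2, "fingers": 0.085}, {"x": 0.226, "y": 0.003, "z": 0, "ax": 0, "ay": 0, "az": 0.2, "fingers": 0.085}, {"x": 0.226, "y": 0.003, "z": 0, "ax": 0, "ay": 0, "az": 0.2, "fingers": 0.085}])

```text
t: 19.42
tcp_pos: [0.47, 0.2625, 0.1507]
eef_rot: [3.141, -0.001, 1.574]
force: [0.5, -0.4, 0.1]
width: 0.0852
```

Run:
```python
from h import *
for n in('top','scene'):
    p,d=bot.grab_frame(n)
    print(n,[blobs(n,p,d,c,.06,.1) for c in HUE])
cv2.imwrite('pics/d.png',cv2.resize(p[60:300,90:400],None,fx=2,fy=2))
print(bot.read_state()['tcp_pos'],bot.read_state()['eef_rot'])
```

```text
top [[([0.4607, -0.2854, 0.0528, 0.0765], [372, 198], 355)], [([0.6508, -0.1312, 0.0483, 0.0769], [303, 129], 249)], [([0.4699, 0.2608, 0.0495, 0.0757], [150, 212], 270)], [([0.6265, 0.1494, 0.0518, 0.0761], [194, 146], 302), ([0.5824, -0.2591, 0.0682, 0.0919], [357, 150], 538)]]
scene [[([0.4647, -0.2853, 0.0513, 0.0756], [130, 214], 379)], [([0.6569, -0.1318, 0.05, 0.0759], [220, 262], 402)], [([0.4762, 0.2605, 0.051, 0.0753], [339, 144], 295)], [([0.6321, 0.1474, 0.051, 0.0758], [328, 209], 356), ([0.5881, -0.2594, 0.0684, 0.0908], [155, 254], 802)]]
[0.47022249 0.26183328 0.15087948] [ 3.14075073e+00 -1.29054621e-03  1.57257264e+00]
```

View pics/d.png

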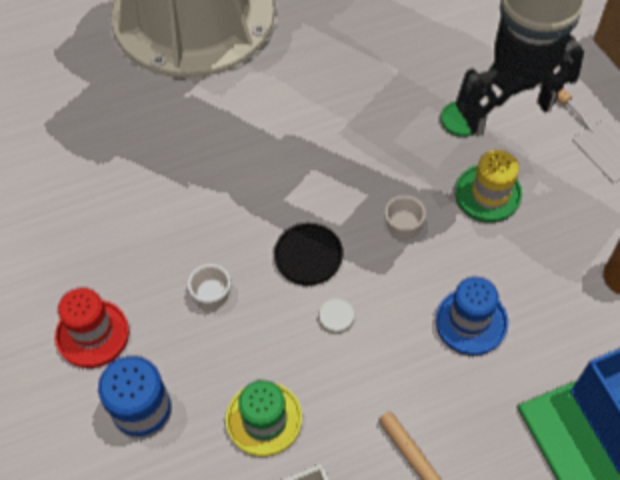

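Red (85,312) is in the red tray and blue (475,305) in the blue tray, both upright. Next is the yellow shaker at (495,178).

carry_out(commands=[{"x": -0.001, "y": 0.003, "z": 0.04, "ax": 0, "ay": 0, "az": 0, "fingers": 0.085}, {"x": -0.001, "y": 0.003, "z": 0.08, "ax": 0, "ay": 0, "az": 0, "fingers": 0.085}, {"x": -0.001, "y": 0.003, "z": 0.11, "ax": 0, "ay": 0, "az": 0, "fingers": 0.085}, {"x": -0.001, "y": 0.003, "z": 0.122, "ax": 0, "ay": 0, "az": 0, "fingers": 0.085}, {"x": -0.001, "y": 0.003, "z": 0.122, "ax": 0, "ay": 0, "az": 0, "fingers": 0.045}, {"x": -0.001, "y": 0.003, "z": 0.122, "ax": 0, "ay": 0, "az": 0, "fingers": 0.045}, {"x": -0.001, "y": 0.003, "z": 0.122, "ax": 0, "ay": 0, "az": 0, "fingers": 0.045}, {"x": -0.001, "y": 0.003, "z": 0.122, "ax": 0, "ay": 0, "az": 0, "fingers": 0.045}, {"x": -0.001, "y": 0.003, "z": 0.122, "ax": 0, "ay": 0, "az": 0, "fingers": 0.045}, {"x": -0.001, "y": 0.003, "z": 0.122, "ax": 0, "ay": 0, "az": 0, "fingers": 0.045}])

```text
t: 20.78
tcp_pos: [0.4743, 0.2614, 0.0302]
eef_rot: [3.139, -0.002, 1.573]
force: [-0.1, -1.7, 8.0]
width: 0.051
```

carry_out(commands=[{"x": 0, "y": 0, "z": -0.02, "ax": 0, "ay": 0, "az": 0, "fingers": 0.045}, {"x": 0, "y": 0, "z": -0.065, "ax": 0, "ay": 0, "az": 0, "fingers": 0.045}, {"x": 0, "y": 0, "z": -0.11, "ax": 0, "ay": 0, "az": 0, "fingers": 0.045}, {"x": -0.03, "y": -0.001, "z": -0.12, "ax": 0.1, "ay": 0.1, "az": 0, "fingers": 0.045}, {"x": -0.075, "y": -0.003, "z": -0.12, "ax": 0.1, "ay": 0.1, "az": 0, "fingers": 0.045}, {"x": -0.125, "y": -0.005, "z": -0.12, "ax": 0.1, "ay": 0.1, "az": 0, "fingers": 0.045}, {"x": -0.175, "y": -0.007, "z": -0.12, "ax": 0.1, "ay": 0.1, "az": 0, "fingers": 0.045}, {"x": -0.225, "y": -0.008, "z": -0.12, "ax": 0.1, "ay": 0.1, "az": 0, "fingers": 0.045}, {"x": -0.252, "y": -0.009, "z": -0.12, "ax": 0.1, "ay": 0.1, "az": 0, "fingers": 0.045}, {"x": -0.261, "y": -0.009, "z": -0.12, "ax": 0.1, "ay": 0.1, "az": 0, "fingers": 0.045}, {"x": -0.261, "y": -0.009, "z": -0.12, "ax": 0.1, "ay": 0.1, "az": 0, "fingers": 0.045}, {"x": -0.261, "y": -0.009, "z": -0.12, "ax": 0.1, "ay": 0.1, "az": 0, "fingers": 0.045}])

```text
t: 22.28
tcp_pos: [0.4656, 0.001, 0.1497]
eef_rot: [3.14, -0.004, 1.573]
force: [-0.4, 1.0, -1.6]
width: 0.0514
```

Run:
```python
from h import *
n='scene';p,d=bot.grab_frame(n)
print(n,blobs(n,p,d,'yellow',.1,.25),blobs(n,p,d,'black',-.005,.018,200))
s=bot.read_state();print(s['tcp_pos'],s['eef_rot'],s['force'])
```

```text
scene [([0.4696, 0.0014, 0.0522, 0.194], [244, 149], 324), ([0.477, -0.0019, 0.0454, 0.1439], [244, 165], 60)] [([0.4659, 0.0009, 0.0897, 0.0089], [244, 187], 811)]
[0.46553815 0.0010424  0.1496714 ] [ 3.1402463  -0.00418149  1.57379342] [-0.85738572 -0.1470178  -1.60332916]
```

carry_out(commands=[{"x": -0.001, "y": -0.002, "z": 0.03, "ax": 0, "ay": -0.2, "az": 0, "fingers": 0.045}, {"x": -0.001, "y": -0.002, "z": 0.07, "ax": 0, "ay": -0.2, "az": 0, "fingers": 0.045}, {"x": -0.001, "y": -0.002, "z": 0.1, "ax": 0, "ay": -0.2, "az": 0, "fingers": 0.045}, {"x": -0.001, "y": -0.002, "z": 0.113, "ax": 0, "ay": -0.2, "az": 0, "fingers": 0.045}, {"x": -0.001, "y": -0.002, "z": 0.119, "ax": 0, "ay": -0.2, "az": 0, "fingers": 0.045}, {"x": -0.001, "y": -0.002, "z": 0.1205, "ax": 0, "ay": -0.2, "az": 0, "fingers": 0.045}, {"x": -0.001, "y": -0.002, "z": 0.1213, "ax": 0, "ay": -0.2, "az": 0, "fingers": 0.045}, {"x": -0.001, "y": -0.002, "z": 0.1213, "ax": 0, "ay": -0.2, "az": 0, "fingers": 0.045}])

```text
t: 23.32
tcp_pos: [0.4639, 0.0009, 0.0302]
eef_rot: [3.14, -0.001, 1.574]
force: [-6.5, 2.1, 17.1]
width: 0.0512
```

carry_out(commands=[{"x": 0, "y": 0, "z": 0, "ax": 0, "ay": 0, "az": 0, "fingers": 0.07}, {"x": 0, "y": 0, "z": 0, "ax": 0, "ay": 0, "az": 0, "fingers": 0.085}, {"x": 0, "y": 0, "z": 0, "ax": 0, "ay": 0, "az": 0, "fingers": 0.085}, {"x": 0, "y": 0, "z": -0.03, "ax": 0, "ay": 0, "az": 0, "fingers": 0.085}, {"x": 0, "y": 0, "z": -0.08, "ax": 0, "ay": 0, "az": 0, "fingers": 0.085}, {"x": 0, "y": 0, "z": -0.12, "ax": 0, "ay": 0, "az": 0, "fingers": 0.085}, {"x": -0.033, "y": 0.048, "z": -0.12, "ax": 0.1, "ay": 0, "az": 0.2, "fingers": 0.085}, {"x": -0.066, "y": 0.095, "z": -0.12, "ax": 0.1, "ay": 0, "az": 0.2, "fingers": 0.085}, {"x": -0.1, "y": 0.143, "z": -0.12, "ax": 0.1, "ay": 0, "az": 0.2, "fingers": 0.085}, {"x": -0.132, "y": 0.19, "z": -0.12, "ax": 0.1, "ay": 0, "az": 0.2, "fingers": 0.085}, {"x": -0.132, "y": 0.19, "z": -0.12, "ax": 0.1, "ay": 0, "az": 0.2, "fingers": 0.085}, {"x": -0.132, "y": 0.19, "z": -0.12, "ax": 0.1, "ay": 0, "az": 0.2, "fingers": 0.085}])

```text
t: 24.82
tcp_pos: [0.6532, -0.1305, 0.1496]
eef_rot: [-3.14, -0.002, 1.57]
force: [0.1, -0.3, 0.0]
width: 0.0848
```

Run:
```python
from h import *
for n in('top','scene'):
    p,d=bot.grab_frame(n)
    print(n,[blobs(n,p,d,c,.06,.1) for c in('yellow','green')])
print(bot.read_state()['tcp_pos'],bot.read_state()['eef_rot'])
```

```text
top [[([0.4673, -0.0007, 0.0488, 0.0761], [257, 201], 159)], []]
scene [[([0.4663, 0.0003, 0.0518, 0.0725], [245, 179], 120)], [([0.6572, -0.1319, 0.049, 0.0759], [221, 262], 394)]]
[ 0.65294328 -0.12990121  0.15013252] [-3.14035402e+00 -1.39270520e-03  1.57079514e+00]
```

carry_out(commands=[{"x": -0.001, "y": 0.002, "z": 0.04, "ax": 0, "ay": 0, "az": 0, "fingers": 0.085}, {"x": -0.001, "y": 0.002, "z": 0.08, "ax": 0, "ay": 0, "az": 0, "fingers": 0.085}, {"x": -0.001, "y": 0.002, "z": 0.11, "ax": 0, "ay": 0, "az": 0, "fingers": 0.085}, {"x": -0.001, "y": 0.002, "z": 0.1215, "ax": 0, "ay": 0, "az": 0, "fingers": 0.085}, {"x": -0.001, "y": 0.002, "z": 0.1215, "ax": 0, "ay": 0, "az": 0, "fingers": 0.045}, {"x": -0.001, "y": 0.002, "z": 0.1215, "ax": 0, "ay": 0, "az": 0, "fingers": 0.045}, {"x": -0.001, "y": 0.002, "z": 0.1215, "ax": 0, "ay": 0, "az": 0, "fingers": 0.045}, {"x": -0.001, "y": 0.002, "z": 0.1215, "ax": 0, "ay": 0, "az": 0, "fingers": 0.045}, {"x": -0.001, "y": 0.002, "z": 0.1215, "ax": 0, "ay": 0, "az": 0, "fingers": 0.045}, {"x": -0.001, "y": 0.002, "z": 0.1215, "ax": 0, "ay": 0, "az": 0, "fingers": 0.045}])

```text
t: 26.18
tcp_pos: [0.6559, -0.1309, 0.0303]
eef_rot: [3.14, -0.001, 1.571]
force: [-0.9, 0.0, 7.7]
width: 0.0516
```

carry_out(commands=[{"x": 0, "y": 0, "z": -0.02, "ax": 0, "ay": 0, "az": 0, "fingers": 0.045}, {"x": 0, "y": 0, "z": -0.065, "ax": 0, "ay": 0, "az": 0, "fingers": 0.045}, {"x": 0, "y": 0, "z": -0.11, "ax": 0, "ay": 0, "az": 0, "fingers": 0.045}, {"x": 0.03, "y": -0.014, "z": -0.12, "ax": 0, "ay": 0, "az": 0, "fingers": 0.045}, {"x": 0.08, "y": -0.038, "z": -0.12, "ax": 0, "ay": 0, "az": 0, "fingers": 0.045}, {"x": 0.13, "y": -0.062, "z": -0.12, "ax": 0, "ay": 0, "az": 0, "fingers": 0.045}, {"x": 0.18, "y": -0.086, "z": -0.12, "ax": 0, "ay": 0, "az": 0, "fingers": 0.045}, {"x": 0.23, "y": -0.109, "z": -0.12, "ax": 0, "ay": 0, "az": 0, "fingers": 0.045}, {"x": 0.28, "y": -0.133, "z": -0.12, "ax": 0, "ay": 0, "az": 0, "fingers": 0.045}, {"x": 0.33, "y": -0.157, "z": -0.12, "ax": 0, "ay": 0, "az": 0, "fingers": 0.045}, {"x": 0.37, "y": -0.176, "z": -0.12, "ax": 0, "ay": 0, "az": 0, "fingers": 0.045}, {"x": 0.389, "y": -0.185, "z": -0.12, "ax": 0, "ay": 0, "az": 0, "fingers": 0.045}])

```text
t: 27.68
tcp_pos: [0.4698, 0.26, 0.1519]
eef_rot: [3.139, -0.002, 1.573]
force: [0.1, -0.9, -1.3]
width: 0.0509
```

carry_out(commands=[{"x": 0, "y": 0, "z": 0, "ax": 0, "ay": 0, "az": 0, "fingers": 0.045}, {"x": 0, "y": 0, "z": 0, "ax": 0, "ay": 0, "az": 0, "fingers": 0.045}])

```text
t: 27.92
tcp_pos: [0.4701, 0.2597, 0.1528]
eef_rot: [3.138, -0.002, 1.573]
force: [0.6, 0.1, -2.2]
width: 0.0514
```

Run:
```python
from h import *
n='scene';p,d=bot.grab_frame(n)
print(n,blobs(n,p,d,'green',.1,.25),blobs(n,p,d,'green',-.005,.018))
s=bot.read_state();print(s['tcp_pos'],s['eef_rot'],s['force'])
```

```text
scene [([0.4749, 0.258, 0.0496, 0.197], [348, 116], 232)] [([0.342, 0.2858, 0.0632, 0.0061], [319, 119], 228), ([0.4725, 0.2594, 0.0904, 0.009], [334, 156], 715)]
[0.47019086 0.25940715 0.15250781] [ 3.13857350e+00 -1.98279581e-03  1.57228150e+00] [ 0.45876688  0.77713826 -2.32809325]
```

carry_out(commands=[{"x": 0, "y": -0.001, "z": 0.03, "ax": 0.15, "ay": -0.1, "az": 0, "fingers": 0.045}, {"x": 0, "y": -0.001, "z": 0.07, "ax": 0.15, "ay": -0.1, "az": 0, "fingers": 0.045}, {"x": 0, "y": -0.001, "z": 0.1, "ax": 0.15, "ay": -0.1, "az": 0, "fingers": 0.045}, {"x": 0, "y": -0.001, "z": 0.115, "ax": 0.15, "ay": -0.1, "az": 0, "fingers": 0.045}, {"x": 0, "y": -0.001, "z": 0.121, "ax": 0.15, "ay": -0.1, "az": 0, "fingers": 0.045}, {"x": 0, "y": -0.001, "z": 0.123, "ax": 0.15, "ay": -0.1, "az": 0, "fingers": 0.045}, {"x": 0, "y": -0.001, "z": 0.1237, "ax": 0.15, "ay": -0.1, "az": 0, "fingers": 0.045}, {"x": 0, "y": -0.001, "z": 0.1237, "ax": 0.15, "ay": -0.1, "az": 0, "fingers": 0.045}])

```text
t: 28.98
tcp_pos: [0.47, 0.2595, 0.0303]
eef_rot: [3.14, -0.0, 1.572]
force: [-2.2, -4.3, 5.3]
width: 0.0511
```

carry_out(commands=[{"x": 0, "y": 0, "z": 0, "ax": 0, "ay": 0, "az": 0, "fingers": 0.07}, {"x": 0, "y": 0, "z": 0, "ax": 0, "ay": 0, "az": 0, "fingers": 0.085}, {"x": 0, "y": 0, "z": 0, "ax": 0, "ay": 0, "az": 0, "fingers": 0.085}, {"x": 0, "y": 0, "z": -0.03, "ax": 0, "ay": 0, "az": 0, "fingers": 0.085}, {"x": 0, "y": 0, "z": -0.08, "ax": 0, "ay": 0, "az": 0, "fingers": 0.085}, {"x": 0, "y": 0, "z": -0.12, "ax": 0, "ay": 0, "az": 0, "fingers": 0.085}, {"x": -0.055, "y": -0.001, "z": -0.12, "ax": 0, "ay": 0, "az": 0, "fingers": 0.085}, {"x": -0.115, "y": -0.002, "z": -0.12, "ax": 0, "ay": 0, "az": 0, "fingers": 0.085}, {"x": -0.175, "y": -0.003, "z": -0.12, "ax": 0, "ay": 0, "az": 0, "fingers": 0.085}, {"x": -0.235, "y": -0.004, "z": -0.12, "ax": 0, "ay": 0, "az": 0, "fingers": 0.085}, {"x": -0.2595, "y": -0.004, "z": -0.12, "ax": 0, "ay": 0, "az": 0, "fingers": 0.085}, {"x": -0.2595, "y": -0.004, "z": -0.12, "ax": 0, "ay": 0, "az": 0, "fingers": 0.085}])

```text
t: 30.48
tcp_pos: [0.4662, -0.0014, 0.1503]
eef_rot: [3.14, -0.0, 1.569]
force: [0.6, 0.0, -0.1]
width: 0.0848
```

Run:
```python
from h import *
for n in('top','scene'):
    p,d=bot.grab_frame(n)
    print(n,[blobs(n,p,d,c,.06,.1) for c in('yellow','green')])
print(bot.read_state()['tcp_pos'],bot.read_state()['eef_rot'])
```

```text
top [[([0.4644, 0.0006, 0.0498, 0.0767], [256, 205], 71)], [([0.4669, 0.2573, 0.0518, 0.076], [151, 211], 303)]]
scene [[([0.4651, -0.0009, 0.0519, 0.0757], [243, 174], 329)], [([0.472, 0.2566, 0.0494, 0.0751], [337, 143], 278)]]
[4.66363011e-01 2.68031471e-04 1.50309435e-01] [ 3.14014285e+00 -5.53752289e-04  1.57162897e+00]
```

Green is in the green tray at (0.470, 0.257). I pick up the yellow shaker from the black tray.

carry_out(commands=[{"x": 0, "y": -0.002, "z": 0.04, "ax": 0, "ay": 0, "az": 0, "fingers": 0.085}, {"x": 0, "y": -0.002, "z": 0.08, "ax": 0, "ay": 0, "az": 0, "fingers": 0.085}, {"x": 0, "y": -0.002, "z": 0.11, "ax": 0, "ay": 0, "az": 0, "fingers": 0.085}, {"x": 0, "y": -0.002, "z": 0.1215, "ax": 0, "ay": 0, "az": 0, "fingers": 0.085}, {"x": 0, "y": -0.002, "z": 0.1215, "ax": 0, "ay": 0, "az": 0, "fingers": 0.045}, {"x": 0, "y": -0.002, "z": 0.1215, "ax": 0, "ay": 0, "az": 0, "fingers": 0.045}, {"x": 0, "y": -0.002, "z": 0.1215, "ax": 0, "ay": 0, "az": 0, "fingers": 0.045}, {"x": 0, "y": -0.002, "z": 0.1215, "ax": 0, "ay": 0, "az": 0, "fingers": 0.045}, {"x": 0, "y": -0.002, "z": 0.1215, "ax": 0, "ay": 0, "az": 0, "fingers": 0.045}, {"x": 0, "y": -0.002, "z": 0.1215, "ax": 0, "ay": 0, "az": 0, "fingers": 0.045}])

```text
t: 31.82
tcp_pos: [0.4654, 0.0006, 0.0299]
eef_rot: [3.138, -0.001, 1.571]
force: [-0.8, 3.2, 8.4]
width: 0.0513
```

carry_out(commands=[{"x": 0, "y": 0, "z": -0.02, "ax": 0, "ay": 0, "az": 0, "fingers": 0.045}, {"x": 0, "y": 0, "z": -0.065, "ax": 0, "ay": 0, "az": 0, "fingers": 0.045}, {"x": 0, "y": 0, "z": -0.11, "ax": 0, "ay": 0, "az": 0, "fingers": 0.045}, {"x": -0.02, "y": 0.028, "z": -0.12, "ax": 0.15, "ay": 0, "az": 0, "fingers": 0.045}, {"x": -0.045, "y": 0.063, "z": -0.12, "ax": 0.15, "ay": 0, "az": 0, "fingers": 0.045}, {"x": -0.07, "y": 0.098, "z": -0.12, "ax": 0.15, "ay": 0, "az": 0, "fingers": 0.045}, {"x": -0.095, "y": 0.132, "z": -0.12, "ax": 0.15, "ay": 0, "az": 0, "fingers": 0.045}, {"x": -0.12, "y": 0.167, "z": -0.12, "ax": 0.15, "ay": 0, "az": 0, "fingers": 0.045}, {"x": -0.133, "y": 0.185, "z": -0.12, "ax": 0.15, "ay": 0, "az": 0, "fingers": 0.045}, {"x": -0.133, "y": 0.185, "z": -0.12, "ax": 0.15, "ay": 0, "az": 0, "fingers": 0.045}, {"x": -0.133, "y": 0.185, "z": -0.12, "ax": 0.15, "ay": 0, "az": 0, "fingers": 0.045}])

```text
t: 33.2
tcp_pos: [0.649, -0.1321, 0.1503]
eef_rot: [-3.141, -0.001, 1.571]
force: [-0.6, 0.8, -1.9]
width: 0.0508
```

Run:
```python
from h import *
n='scene';p,d=bot.grab_frame(n)
print(n,blobs(n,p,d,'yellow',.1,.25),blobs(n,p,d,'yellow',-.005,.018))
s=bot.read_state();print(s['tcp_pos'],s['eef_rot'],s['force'])
```

```text
scene [([0.6565, -0.1323, 0.0521, 0.1939], [217, 244], 368)] [([0.6518, -0.131, 0.0884, 0.0088], [222, 270], 995)]
[ 0.64897275 -0.13188921  0.15034587] [-3.14131435e+00 -1.13744435e-03  1.57157934e+00] [ 0.90445931 -0.35059897 -2.1630562 ]
```

carry_out(commands=[{"x": 0, "y": -0.001, "z": 0.03, "ax": 0, "ay": 0, "az": 0, "fingers": 0.045}, {"x": 0, "y": -0.001, "z": 0.07, "ax": 0, "ay": 0, "az": 0, "fingers": 0.045}, {"x": 0, "y": -0.001, "z": 0.1, "ax": 0, "ay": 0, "az": 0, "fingers": 0.045}, {"x": 0, "y": -0.001, "z": 0.113, "ax": 0, "ay": 0, "az": 0, "fingers": 0.045}, {"x": 0, "y": -0.001, "z": 0.119, "ax": 0, "ay": 0, "az": 0, "fingers": 0.045}, {"x": 0, "y": -0.001, "z": 0.1212, "ax": 0, "ay": 0, "az": 0, "fingers": 0.045}, {"x": 0, "y": -0.001, "z": 0.122, "ax": 0, "ay": 0, "az": 0, "fingers": 0.045}, {"x": 0, "y": -0.001, "z": 0.122, "ax": 0, "ay": 0, "az": 0, "fingers": 0.045}])

```text
t: 34.25
tcp_pos: [0.6484, -0.1317, 0.03]
eef_rot: [3.141, -0.001, 1.572]
force: [-3.1, 1.9, 4.1]
width: 0.0511
```

Contact. I release, lift and back off to a clear spot.

carry_out(commands=[{"x": 0, "y": 0, "z": 0, "ax": 0, "ay": 0, "az": 0, "fingers": 0.07}, {"x": 0, "y": 0, "z": 0, "ax": 0, "ay": 0, "az": 0, "fingers": 0.085}, {"x": 0, "y": 0, "z": 0, "ax": 0, "ay": 0, "az": 0, "fingers": 0.085}, {"x": 0, "y": 0, "z": -0.03, "ax": 0, "ay": 0, "az": 0, "fingers": 0.085}, {"x": 0, "y": 0, "z": -0.08, "ax": 0, "ay": 0, "az": 0, "fingers": 0.085}, {"x": 0, "y": 0, "z": -0.13, "ax": 0, "ay": 0, "az": 0, "fingers": 0.085}, {"x": 0.03, "y": -0.05, "z": -0.17, "ax": 0, "ay": 0, "az": 0, "fingers": 0.085}, {"x": 0.06, "y": -0.1, "z": -0.2, "ax": 0, "ay": 0, "az": 0, "fingers": 0.085}, {"x": 0.1, "y": -0.14, "z": -0.2, "ax": 0, "ay": 0, "az": 0, "fingers": 0.085}, {"x": 0.12, "y": -0.19, "z": -0.2, "ax": 0, "ay": 0, "az": 0, "fingers": 0.085}, {"x": 0.12, "y": -0.21, "z": -0.2, "ax": 0, "ay": 0, "az": 0, "fingers": 0.085}, {"x": 0.12, "y": -0.21, "z": -0.2, "ax": 0, "ay": 0, "az": 0, "fingers": 0.085}])

```text
t: 35.75
tcp_pos: [0.4378, -0.0122, 0.2303]
eef_rot: [3.14, -0.001, 1.572]
force: [0.6, -0.2, 0.3]
width: 0.0847
```

carry_out(commands=[{"x": 0, "y": -0.02, "z": 0, "ax": 0, "ay": 0, "az": 0, "fingers": 0.085}, {"x": 0, "y": -0.02, "z": 0, "ax": 0, "ay": 0, "az": 0, "fingers": 0.085}, {"x": 0, "y": -0.02, "z": 0, "ax": 0, "ay": 0, "az": 0, "fingers": 0.085}])

```text
t: 36.12
tcp_pos: [0.4184, -0.0125, 0.2303]
eef_rot: [3.139, -0.001, 1.571]
force: [0.8, 1.4, 0.6]
width: 0.0852
```

Run:
```python
from h import *
for n in('top','scene'):
    p,d=bot.grab_frame(n)
    for c in HUE: print(n,c,*[b[0] for b in blobs(n,p,d,c,.06,.1)],'| tray',*[b[0] for b in blobs(n,p,d,c,-.005,.018)])
cv2.imwrite('pics/e.png',cv2.resize(p[60:300,90:400],None,fx=2,fy=2))
s=bot.read_state();print(s['tcp_pos'],s['qvel'].round(3))
```

```text
top red [0.4608, -0.2858, 0.0531, 0.0766] | tray [0.4657, -0.2861, 0.089, 0.0098]
top green [0.4673, 0.258, 0.0518, 0.0758] | tray [0.8844, 0.5394, 0.1258, 0.0119] [0.494, 0.2471, 0.0634, 0.0092] [0.4476, 0.2591, 0.07, 0.0089] [0.3404, 0.2855, 0.0581, 0.0056]
top yellow | tray
top blue [0.6272, 0.1503, 0.0519, 0.0759] [0.5827, -0.2592, 0.0689, 0.0919] | tray [0.8736, 0.2717, 0.1341, 0.0167] [0.618, 0.1657, 0.0744, 0.0092]
scene red [0.4648, -0.2854, 0.0512, 0.0761] | tray [0.4672, -0.2864, 0.0905, 0.0093]
scene green [0.4714, 0.2561, 0.0504, 0.0752] | tray [0.3421, 0.286, 0.0622, 0.0063] [0.4727, 0.2584, 0.0891, 0.0094]
scene yellow [0.6471, -0.1323, 0.0519, 0.0756] | tray [0.6525, -0.1314, 0.0877, 0.0092]
scene blue [0.6311, 0.1482, 0.0513, 0.0757] [0.5877, -0.2593, 0.068, 0.0909] | tray [0.6342, 0.1504, 0.0888, 0.0092]
[ 0.41841755 -0.01239107  0.23029545] [ 0.003 -0.001  0.001  0.    -0.001  0.   ]
```

View pics/e.png

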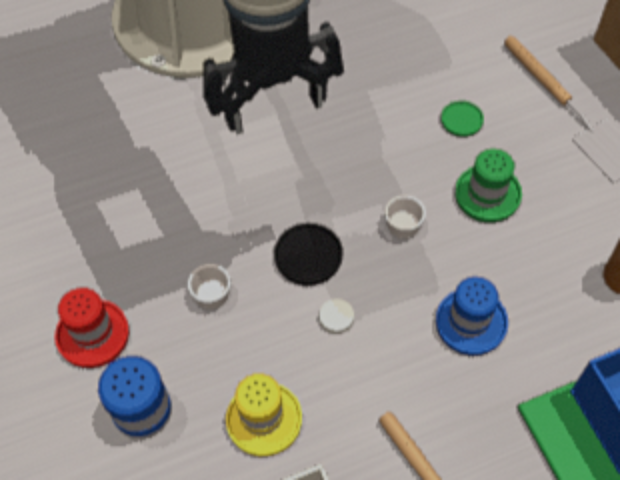

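The final picture shows red (83,315), yellow (260,402), blue (475,305) and green (492,175) upright in their own trays, with lid tops at 76 mm. The black tray (308,253) is empty, and the arm is clear and still. I hand in.

```bash
python3 -c "from plant import bot;bot.job_done()"
```

```text
the job is handed in; nothing more can be done
```

All four shakers now stand upright in the trays of their own lid colours, and the black tray is empty. I handed the job in at about 36 s of robot time.

**Moves:** I did two swaps through the black tray: red and blue first, then yellow and green. The large blue shaker and the small green disc were left alone. Each shaker was lowered until the force reading showed contact (4 to 17 N) before I opened the fingers.

**Last checks:** In the final scene view, each lid top is at about 76 mm, as it should be for a shaker on a tray floor. Each shaker is within about 6 mm of its tray's centre, and the trays allow 14 mm. The gripper was open, clear of everything and still.

**Gaps and disagreements:**
- The arm hid the yellow shaker from the top camera at the end, so its placing was checked in the scene view only.
- The shakers also split the green and blue trays' outlines in the top view, so those two tray centres come from the scene view.
- The two cameras disagree by about 4 mm in x, which is too little to matter here.

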